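# Bring the red stamp round to the opened ink pad

### The job

Get the red stamp ready for inking by pushing gently with a fingertip: first push the yellow post to swing the ink pad's cover all the way open, then push on an arm of the stamp carousel to turn it until the arm with the red stamp points straight at the middle of the ink pad. Do not pinch, lift or carry anything, and leave the carousel's foot, the pad's tin and everything else on the desk standing where they are.

Things in the scene. Friction and masses are not known exactly. Their poses are not given: they have to be found in the camera images.
- carousel (a joint): Turn of the three-armed stamp carousel about its upright axis, rad; grows anticlockwise from above; turns either way, more than half a turn, and stays where it is left (friction 0.06 N m). Its value does not tell where the red arm points: use the two points.
- carousel_hub (a point): On the carousel axis at mid-height of its arms, 128 mm above the desk; x lies outwards along the red arm, z up, turning with it. Hub 38 mm across, ball on top up to 156 mm. Three level aluminium arms 120 degrees apart, 10 mm wide, from 120 to 136 mm above the desk. For pushing, the bare side of an arm lies 20 to 75 mm from the axis.
- red_arm_end (a point): Middle of the round red cap (28 mm across, top 140 mm above the desk) at the end of the red arm, 90 mm from the axis, 128 mm above the desk; x outwards along the arm. A red stamp hangs beneath, down to 57 mm above the desk. The other two arms are alike: blue is 120 degrees anticlockwise of red from above, green 120 degrees clockwise.
- carousel_foot: Round dark steel foot of the carousel, 140 mm across, 12 mm high at the edge, with a 22 mm column up the axis; stands loose on the desk (1.5 kg) and must not be shoved along or lifted. Origin under its centre, on the axis.
- pad_middle (a point): Middle of the red ink pad, 20 mm above the desk. The pad is 58 x 90 mm in a loose dark steel tin of 72 x 104 mm (0.6 kg, 18 mm high); the long side is along its y axis. It stands to the left or to the right of the carousel, its middle 0.22 to 0.36 m from the axis.
- ink_pad: The tin of the ink pad; origin under its centre, y along the long side, z up; must not be shoved along or lifted.
- pad_cover (a joint): Turn of the flat aluminium cover (72 x 104 x 5 mm, top 26 mm above the desk) that lies over the ink pad and swivels level about an upright pin in a corner of the tin; rad, 0 = covering the pad, grows clockwise from above to its stop at 1.57 = fully open, beside the tin, nearer the robot. Stays where it is left (friction 0.025 N m).
- cover_pivot (a point): Pivot of the cover, at the tin's corner (31 mm to -x and 47 mm to +y of the tin's middle, in the tin's axes), 26 mm above the desk.
- cover_post (a point): Middle of the round upright yellow post on the cover, for a finger to push: 14 mm across, 34 mm tall, from 26 to 60 mm above the desk (this point is 43 mm up); 94 mm from the pivot. It goes round with the cover.
- stapler: Blue and black desk stapler, 125 x 36 x 45 mm, lying loose; origin under its centre. A bystander.
- desk_stamp: Wooden hand stamp standing on the desk, 32 x 50 mm foot, 72 mm tall, loose; origin under its centre. A bystander.
- ink_bottle: Small ink jar, 42 mm across, 65 mm tall, loose; origin under its centre. A bystander.
- mug: Blue mug, 80 mm across, 90 mm tall, loose; origin under its centre. A bystander.
- tape_roll: Clear tape roll lying flat, 76 mm across, 20 mm high, loose; origin under its centre. A bystander.
- sharpener: Orange desk sharpener, 40 x 55 x 45 mm, loose; origin under its centre. A bystander.
Mind the look-alikes: they are no part of the job. Leave any green or orange look-alike of the ink_pad alone.

How it is judged:
On the way, in this order (a step that is already met when the one before it is completed fails the run):
1. the cover of the ink pad is swung all the way open (value of joint pad_cover above 1.3 rad), for 0.2 s.
2. the red arm points at the ink pad (x of pad_middle in the frame of red_arm_end above 0 m and y of pad_middle in the frame of red_arm_end between -0.025 and 0.025 m and velocity of joint carousel between -0.05 and 0.05 rad/s), for 0.3 s.
At the end, for the whole second after the job is handed in: The cover stands at 1.3 rad or more (stop at 1.57); the line of the red arm, outwards, passes within 25 mm of the pad's middle; the carousel is at rest (all of step 2 and value of joint pad_cover above 1.3 rad); the robot touches nothing.
It fails at once if the fingers pinch the carousel, the ink pad or a bystander, or press hard on it (contact force between the fingers and carousel_foot above 15 N or contact force between the fingers and ink_pad above 15 N or contact force between the fingers and stapler above 15 N or contact force between the fingers and desk_stamp above 15 N or contact force between the fingers and ink_bottle above 15 N or contact force between the fingers and mug above 15 N or contact force between the fingers and tape_roll above 15 N or contact force between the fingers and sharpener above 15 N).
It fails at once if the carousel's foot is shoved more than 30 mm, lifted or tipped (distance of carousel_foot from where it was at the start of the episode above 0.03 m or height (world z) of carousel_foot above 0.01 m or angle between carousel_foot's own z axis and vertical above 0.15 rad).
It fails at once if the ink pad's tin is shoved more than 30 mm, lifted or tipped (distance of ink_pad from where it was at the start of the episode above 0.03 m or height (world z) of ink_pad above 0.01 m or angle between ink_pad's own z axis and vertical above 0.15 rad).
It fails at once if a bystander is moved more than 30 mm or knocked over (distance of any of stapler, desk_stamp, ink_bottle, mug, tape_roll, sharpener from where it was at the start of the episode above 0.03 m or angle between any of stapler, desk_stamp, ink_bottle, mug, tape_roll, sharpener's own z axis and vertical above 0.4 rad).
It also fails if it takes over 64 s, if anything falls off the work surface, if the arm or the gripper's body presses on something with over 40 N, if the wrist force passes 120 N, or if a joint passes its speed limit or range.

### The arm

A 6-joint arm with a two-finger parallel gripper is mounted at the origin on the work surface. World frame = base frame: x ahead of the robot, y to its left, z up, the work surface at z = 0. Lengths are in m, angles in rad, forces in N, time in s.
With the tool pointing down it reaches from about 0.35 to 1 m from the base axis. Payload 7.1 kg.
Tool frame: the origin (TCP) lies between the finger pads; the fingertips stand 22 mm ahead of it and the grasp point (between the pads) lies 3 mm ahead of it; x points along the fingers, y is the direction in which the jaws open and shut, and the axes are right-handed (so a half turn about x gives the same grasp; the last joint's range is limited). The gripper opens to 85 mm and grips with 20 to 120 N. Pads are 22 mm wide; open, the fingers measure 114 mm over their backs; the gripper's body (76 mm by 85 mm) begins 54 mm behind the grasp point. The pads swing forward as they close: fully open they stand 13 mm farther back than shut.
Start: joints at [-1.121, 0.423, 1.63, -0, 1.089, -0.019], TCP at [0.282, -0.558, 0.253] pointing down, gripper open.
Joint ranges: [-3, 3], [-0.9, 2.11], [0.09, 2.58], [-1.31, 4.45], [0.11, 2.69], [-2.54, 2.54]. Speed limits (rad/s): [2.39, 2.39, 3.01, 3.14, 3.14, 3.14].

### API

Orientations are given as a rotation vector (axis times angle).
In Python, from rig import manip gives the robot as it stands. The module is installed in compiled form; this text tells all that it offers. Calls block until the motion is done:
- manip.move_to(position, orientation): joint-space move of the TCP to a pose.
- manip.servo_line(position, orientation=None, rate=0.15): straight line of the TCP; orientation=None keeps the orientation; rate is the mean speed in m/s.
- manip.set_joints(angles): joint-space move.
- manip.command_gripper(opening, f_grip=None): finger opening in m; f_grip is the grip in N (None keeps the last); returns when the fingers have stopped.
- manip.hold(seconds).
- manip.solve_ik(position, orientation): joint angles nearest the present ones, or None.
- manip.camera(name): name is "scene" or "top"; returns a dict with "image" (480x640x3 uint8, red, green, blue), "fx", "fy", "cx", "cy" (pixels), "k1" (the pictures are not rectified: a ray, as slopes to the right and down, at radius r is drawn at 1 + k1 r^2 times it, then the intrinsics apply), "cam_to_world" (4x4, takes a point from camera to world coordinates). Camera axes: x right, y down, z forward; pixel columns grow to the right and rows downward; lengths in m; the calibration is good to about 2 mm. A picture is of the moment at which its call begins. There is no depth.
A pose or a line that the arm cannot do raises manip.IKError and nothing moves.
- manip.sign_off(): hands the job in, once; it reports no verdict.
Readings, each from a call of its own:
- manip.get_time(): time.
- manip.get_joint_positions(): joint angles.
- manip.get_joint_vel(): joint speeds.
- manip.get_tau(): joint torques, N m.
- manip.get_position(): TCP position.
- manip.get_ee_rot(): TCP orientation.
- manip.get_contact_force(): force on the tool from outside, world axes, zero at the start.
- manip.get_torque(): the same for the moment, N m.
- manip.get_width(): finger opening in m.
Only numpy, scipy, OpenCV 4.12 (cv2) and the standard library are available. Lean on these libraries where they do the work, as an engineer would, in place of code of your own. Each camera call takes 0.05 s, during which the arm holds its last target.

## Working session

There is one attempt and no reset: what is moved stays moved. The work goes in short steps, each a Python script; the robot and the scene stay as the last script left them, time stands still between calls to the robot, and variables do not carry over. Pictures are saved under pics/ and viewed, and the job is handed in when it is done.

```bash
mkdir -p pics; python3 - <<'E'
from rig import manip
import cv2,numpy as np
for n in("scene","top"):
    c=manip.camera(n); cv2.imwrite(f"pics/{n}0.png",c["image"][:,:,::-1])
    np.save(f"{n}_cam.npy",{k:v for k,v in c.items()},allow_pickle=True)
    print(n,c["fx"],c["fy"],c["cx"],c["cy"],c["k1"]);print(np.round(c["cam_to_world"],3))
print(manip.get_time(),manip.get_ee_rot(),manip.get_width())
E
```

```text
scene 485.19957815860295 485.19957815860295 324.7992562862662 240.8450452419422 -0.08946685798437423
[[ 0.653  0.473 -0.592  1.036]
 [ 0.758 -0.395  0.52  -0.435]
 [ 0.013 -0.787 -0.616  0.619]
 [ 0.     0.     0.     1.   ]]
top 438.25474958544964 438.25474958544964 321.45245870451225 242.12556878002962 -0.0850512143232818
[[ 0.005 -0.984  0.179  0.376]
 [-0.999 -0.012 -0.041  0.022]
 [ 0.043 -0.178 -0.983  0.874]
 [ 0.     0.     0.     1.   ]]
0.1 [ 1.96059637  0.46963961 -1.96118698] 0.0857038506385554
```

View pics/scene0.png

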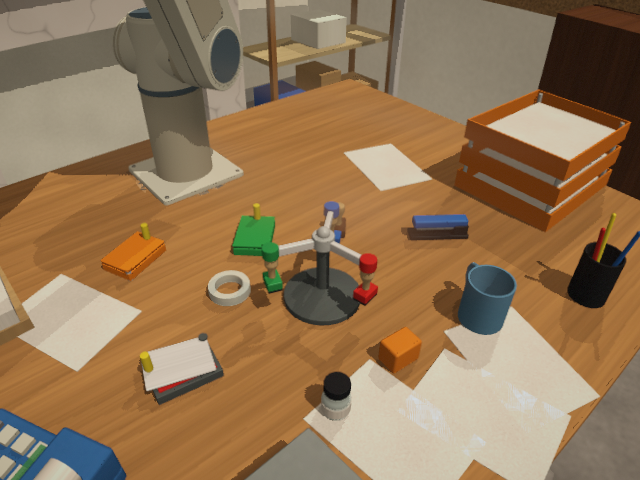

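View pics/top0.png

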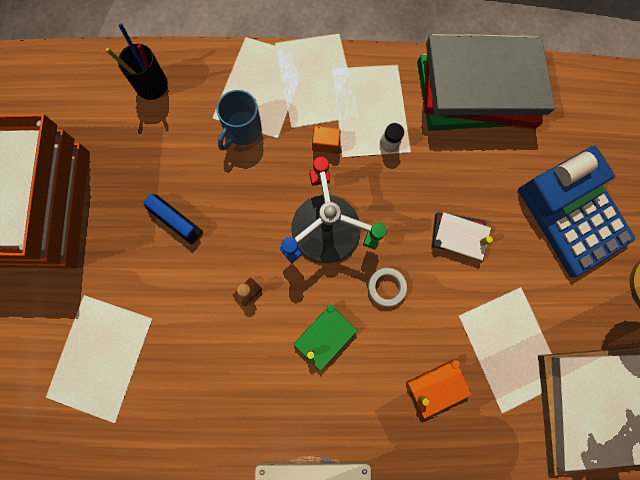

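The real pad is right of the carousel: the pale cover is around top (461,237), with its post at (489,240). Orange and green are the look-alikes. I'll zoom in.

```bash
cat > h.py <<'E'
import numpy as np,cv2
def K(c): return np.array([[c["fx"],0,c["cx"]],[0,c["fy"],c["cy"]],[0,0,1]])
def ray(c,u,v):
    d=np.array([c["k1"],0,0,0.]); p=cv2.undistortPoints(np.array([[[u,v]]],float),K(c),d)[0,0]
    M=c["cam_to_world"]; return M[:3,3],M[:3,:3]@np.array([p[0],p[1],1])
def atz(c,u,v,z):
    o,r=ray(c,u,v); return o+r*(z-o[2])/r[2]
def proj(c,P):
    M=np.linalg.inv(c["cam_to_world"]); P=np.atleast_2d(P)
    r,_=cv2.Rodrigues(M[:3,:3]); q,_=cv2.projectPoints(P.astype(float),r,M[:3,3],K(c),np.array([c["k1"],0,0,0.])); return q[:,0]
E
python3 - <<'E'
import cv2
t=cv2.imread("pics/top0.png");s=cv2.imread("pics/scene0.png")
a=cv2.resize(t[195:285,420:510],None,fx=6,fy=6,interpolation=cv2.INTER_CUBIC)
cv2.imwrite("pics/a.png",a)
cv2.imwrite("pics/b.png",cv2.resize(s[320:410,125:235],None,fx=6,fy=6,interpolation=cv2.INTER_CUBIC))
cv2.imwrite("pics/c.png",cv2.resize(t[145:270,270:400],None,fx=4.6,fy=4.6,interpolation=cv2.INTER_CUBIC))
E
```

```text
(no output)
```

View pics/a.png

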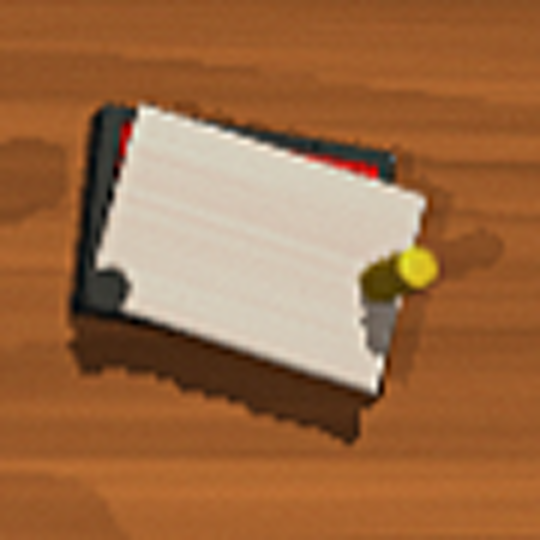

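View pics/b.png

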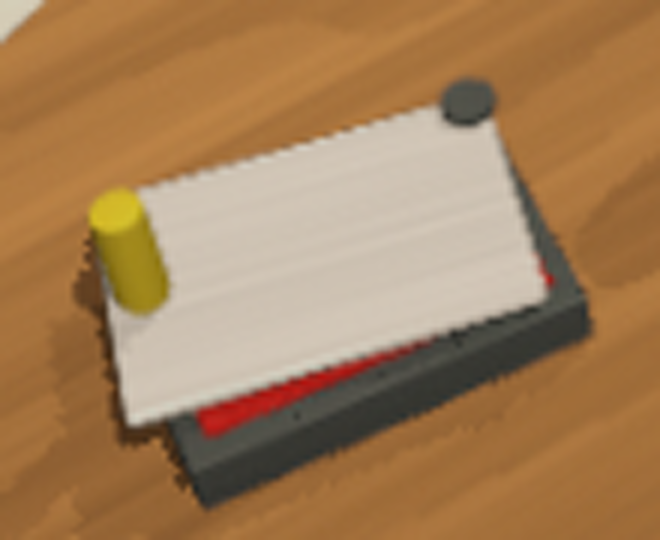

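View pics/c.png

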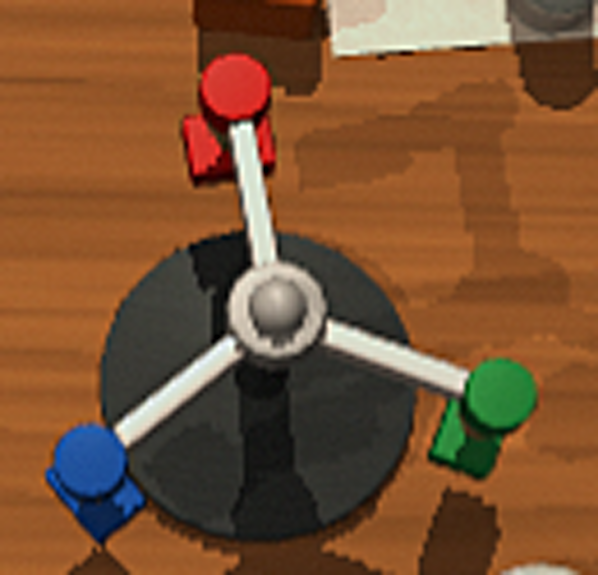

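```bash
python3 - <<'E'
import numpy as np
from h import *
T=np.load("top_cam.npy",allow_pickle=True).item();S=np.load("scene_cam.npy",allow_pickle=True).item()
A=lambda u,v,z:atz(T,u/6+420-.4,v/6+195-.4,z)
B=lambda u,v,z:atz(S,u/6+125-.4,v/6+320-.4,z)
C=lambda u,v,z:atz(T,u/4.6+270-.4,v/4.6+145-.4,z)
print("pivot",A(110,288,.028),B(468,100,.028))
print("post top",A(418,268,.06),B(117,210,.06))
print("tin TL",A(102,105,.018),B(588,298,.018)); print("tin TR",A(395,153,.018),B(205,480,.018)); print('tin BL',A(75,308,.018))
print("cover TL",A(143,106,.026),B(548,300,.026),"TR",A(425,200,.026),B(130,425,.026),"BR",A(380,390,.026))
for n,u,v,z in (("red",236,88,.14),("green",502,395,.14),("blue",90,460,.14),("ball",277,305,.156),("hub",277,310,.14)): print(n,C(u,v,z))
sc=lambda u,v,z:atz(S,u,v,z)
print(sc(368.5,262,.14),sc(271,251,.14),sc(332,208,.14),sc(323,232,.156))
for n,u,v,z in(("tape",388,287,.02),("bottle",394,131,.065),("bottlebase",391,147,0),("sharp",326,130,.045),("stamp",247,290,.06),("stapler",172,217,.045),('mug',239,105,.09)): print(n,atz(T,u,v,z))
print("calc",[atz(T,u,v,.05)[:2].round(3) for u,v in((520,190),(576,275),(600,150))])
E
```

```text
pivot [ 0.53165825 -0.24687986  0.028     ] [ 0.53021718 -0.24543771  0.028     ]
post top [ 0.5336631  -0.33994341  0.06      ] [ 0.53401448 -0.33949122  0.06      ]
tin TL [ 0.59703254 -0.25011432  0.018     ] [ 0.59819824 -0.25175755  0.018     ]
tin TR [ 0.58202813 -0.35304641  0.018     ] [ 0.5858809  -0.35131308  0.018     ]
tin BL [ 0.52650948 -0.2376937   0.018     ]
cover TL [ 0.594887   -0.26180822  0.026     ] [ 0.59821729 -0.26220953  0.026     ] TR [ 0.56386218 -0.35911284  0.026     ] [ 0.5663676  -0.35960763  0.026     ] BR [ 0.49842998 -0.33905488  0.026     ]
red [ 0.65007183 -0.00740238  0.14      ]
green [ 0.53100479 -0.10787433  0.14      ]
blue [0.50435145 0.04580565 0.14      ]
ball [ 0.5602618  -0.02228569  0.156     ]
hub [ 0.5624341  -0.02326929  0.14      ]
[ 0.65803659 -0.01400197  0.14      ] [ 0.54162685 -0.11216087  0.14      ] [0.51311642 0.03977821 0.14      ] [ 0.57217669 -0.03182544  0.156     ]
tape [ 0.44315188 -0.14543286  0.02      ]
bottle [ 0.75079518 -0.15641152  0.065     ]
bottlebase [ 0.74375506 -0.16304009  0.        ]
sharp [ 0.75825398 -0.02116688  0.045     ]
stamp [0.43227605 0.12475347 0.06      ]
stapler [0.57238533 0.27689622 0.045     ]
mug [0.78638548 0.15003706 0.09      ]
calc [array([ 0.639, -0.417]), array([ 0.465, -0.522]), array([ 0.734, -0.609])]
```

```bash
python3 - <<'E'
import cv2
s=cv2.imread("pics/scene0.png")
cv2.imwrite("pics/d.png",cv2.resize(s[195:325,255:385],None,fx=4.6,fy=4.6,interpolation=cv2.INTER_CUBIC))
from rig import manip
from scipy.spatial.transform import Rotation as R
print(R.from_rotvec(manip.get_ee_rot()).as_matrix().round(2))
E
```

```text
[[-0.    0.45 -0.89]
 [ 0.   -0.89 -0.45]
 [-1.   -0.   -0.  ]]
```

View pics/d.png

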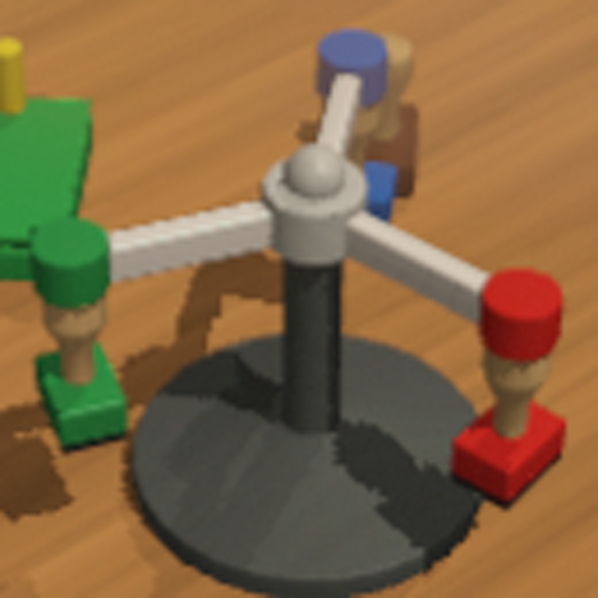

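```bash
python3 - <<'E'
import numpy as np
from h import *
T=np.load("top_cam.npy",allow_pickle=True).item();S=np.load("scene_cam.npy",allow_pickle=True).item()
D=lambda u,v:(u/4.6+255-.4,v/4.6+195-.4)
C=lambda u,v:(u/4.6+270-.4,v/4.6+145-.4)
P={}
for n,t,s,z in (("red",(236,88),(520,293),.14),("green",(502,395),(70,245),.14),("blue",(90,460),(352,52),.14),("ball",(277,305),(316,170),.146)):
    o1,r1=ray(T,*C(*t));o2,r2=ray(S,*D(*s))
    x=np.linalg.lstsq(np.c_[r1,-r2],o2-o1,rcond=None)[0]
    print(n,o1+r1*x[0],o2+r2*x[1],atz(T,*C(*t),z),atz(S,*D(*s),z))
print("foot",atz(T,*C(257,387),.01),atz(S,*D(310,455),.012))
E
```

```text
red [ 0.65043389 -0.0074409   0.13903056] [ 0.65009437 -0.00787059  0.13892083] [ 0.65007183 -0.00740238  0.14      ] [ 0.6509611  -0.00883104  0.14      ]
green [ 0.53144536 -0.10824232  0.13791544] [ 0.53189173 -0.10758712  0.13789412] [ 0.53100479 -0.10787433  0.14      ] [ 0.53409683 -0.10902084  0.14      ]
blue [0.5047759  0.04588499 0.13757537] [0.50443398 0.04543221 0.1375007 ] [0.50435145 0.04580565 0.14      ] [0.50719142 0.04293776 0.14      ]
ball [ 0.56257252 -0.02283756  0.14700121] [ 0.56256847 -0.02284302  0.1470005 ] [ 0.56282961 -0.02289896  0.146     ] [ 0.56156563 -0.02196909  0.146     ]
foot [ 0.56053538 -0.02249496  0.01      ] [ 0.56532691 -0.02637093  0.012     ]
```

```bash
cat >> h.py <<'E'
from scipy.spatial.transform import Rotation as R
def ori(d):
    x=np.array([0,0,-1.]);y=np.array([d[0],d[1],0.]);y/=np.linalg.norm(y)
    return R.from_matrix(np.c_[x,y,np.cross(x,y)]).as_rotvec()
E
cat > cov.py <<'E'
from h import *
piv=np.array([.531,-.246]); r=.094
def pose(th,off,z=.060):   # th deg of post; off: finger centre behind post
    t=np.radians(th); u=np.array([np.cos(t),np.sin(t)]); back=np.array([-u[1],u[0]])
    p=piv+r*u+off*back
    return [p[0],p[1],z],ori(back)
E
python3 - <<'E'
from rig import manip
from cov import *
import cv2
manip.command_gripper(0.0,20)
p,o=pose(-88,.045,.2); manip.move_to(p,o)
p,o=pose(-88,.045); manip.servo_line(p,o,.12)
print(manip.get_time(),manip.get_position(),manip.get_width(),manip.get_contact_force(),manip.get_joint_positions())
for n in("scene","top"):
    cv2.imwrite(f"pics/{n}1.png",manip.camera(n)["image"][:,:,::-1])
a=cv2.imread("pics/scene1.png")[250:450,60:300];b=cv2.imread("pics/top1.png")[150:350,380:620]
cv2.imwrite("pics/e.png",cv2.resize(np.vstack([a,b]),None,fx=1.5,fy=1.5))
E
```

```text
3.575 [ 0.57982303 -0.3387157   0.06090541] -0.00011417892882362336 [-0.2228697  -0.50415091  1.10412483] [-5.46424865e-01  7.29824400e-01  1.60749390e+00  1.18588060e-05
  8.02726687e-01 -5.81349336e-01]
```

View pics/e.png

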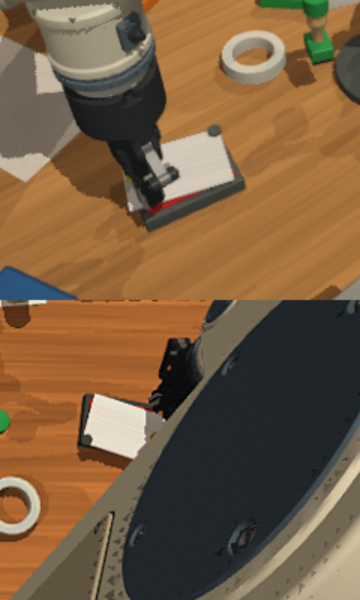

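```bash
python3 - <<'E'
from rig import manip
from cov import *
import cv2
for th in range(-88,-164,-8):
    p,o=pose(th,.0215); manip.servo_line(p,o,.05)
    f=manip.get_contact_force(); print(th,round(manip.get_time(),2),f.round(2) if hasattr(f,'round') else f)
    if np.linalg.norm(np.array(f)[:2])>8: break
p,o=pose(th,.045); manip.servo_line(p,o,.1)
p,o=pose(th,.045,.25); manip.servo_line(p,o,.25)
p=[.42,-.5,.3]; manip.move_to(p,o)
print(manip.get_time())
for n in("scene","top"):
    cv2.imwrite(f"pics/{n}2.png",manip.camera(n)["image"][:,:,::-1])
a=cv2.imread("pics/scene2.png")[220:420,60:300];b=cv2.imread("pics/top2.png")[150:350,380:620]
cv2.imwrite("pics/f.png",cv2.resize(np.vstack([a,b]),None,fx=1.5,fy=1.5))
E
```

```text
-88 4.29 [-0.13 -0.33 -0.32]
-96 4.71 [ 0.33 -0.04  0.35]
-104 5.12 [ 0.15 -0.53  1.06]
-112 5.54 [-0.02  0.08  0.3 ]
-120 5.96 [ 0.18 -0.79  0.04]
-128 6.38 [0.12 0.3  0.1 ]
-136 6.79 [0.75 0.56 0.18]
-144 7.21 [-0.16 -0.05 -0.27]
-152 7.62 [ 0.01 -0.79  0.53]
-160 8.04 [ 0.26 -0.14  0.88]
10.1167
```

View pics/f.png

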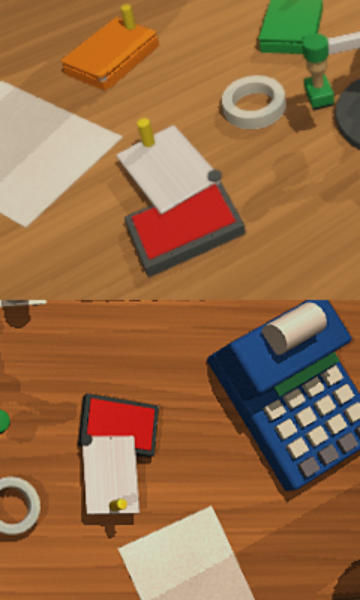

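The cover now lies beside the tin, nearer the robot, with the red pad bare. I'll measure the opening and the pad's middle.

```bash
python3 - <<'E'
import cv2
b=cv2.imread("pics/top2.png")[200:310,420:510]
cv2.imwrite("pics/g.png",cv2.resize(b,None,fx=5,fy=5,interpolation=cv2.INTER_CUBIC))
E
```

```text
(no output)
```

View pics/g.png

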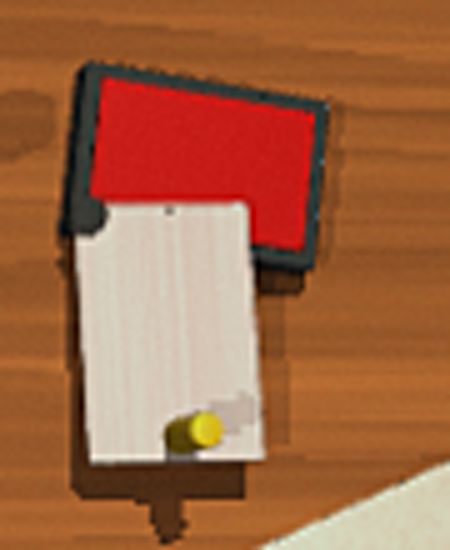

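```bash
python3 - <<'E'
from h import *
T=np.load("top_cam.npy",allow_pickle=True).item()
A=lambda u,v,z:atz(T,u/5+420-.4,v/5+200-.4,z)[:2]
ang=lambda a,b:np.degrees(np.arctan2(*(b-a)[::-1]))
pv=A(91,214,.028);po=A(205,430,.06);print(pv,po,ang(pv,po))
l1,l2=A(75,225,.026),A(91,464,.026);r1,r2=A(246,203,.026),A(264,459,.026)
print("cover",ang(l1,l2),ang(r1,r2))
a,b,c,d=A(104,78,.02),A(314,112,.02),A(304,250,.02),A(93,200,.02)
t=[A(88,63,.018),A(328,103,.018)]
print("tin",ang(a,b),ang(*t),"mid",(a+c)/2,np.linalg.norm(a-b),np.linalg.norm(b-c))
E
```

```text
[ 0.53206147 -0.24662417] [ 0.44322199 -0.27753213] -160.81681121338886
cover -178.38509333268374 -178.95719852374353
tin -98.2053159270138 -98.455310634063 mid [ 0.55495629 -0.29731784] 0.08915682853419826 0.05817205144149652
```

The cover is at about 1.40 rad, which passes. I'll nudge it nearer the stop for margin, then go to the carousel.

```bash
cat > car.py <<'E'
from h import *
hub=np.array([.562,-.0235])
def cpose(th,off,r=.049,z=.138):  # arm angle deg; finger on ccw side
    t=np.radians(th); u=np.array([np.cos(t),np.sin(t)]); n=np.array([-u[1],u[0]])
    p=hub+r*u+off*n
    return [p[0],p[1],z],ori(n)
E
python3 - <<'E'
from rig import manip
from cov import *
from car import cpose
import cv2
p,o=pose(-158,.045,.2); manip.move_to(p,o)
p,o=pose(-158,.045); manip.servo_line(p,o,.15)
for th in (-160,-164,-167):
    p,o=pose(th,.0215); manip.servo_line(p,o,.04); f=np.array(manip.get_contact_force()); print(th,f.round(2))
    if np.linalg.norm(f[:2])>6: break
p,o=pose(th,.045); manip.servo_line(p,o,.1)
p,o=pose(th,.045,.27); manip.servo_line(p,o,.2)
p,o=cpose(10,.045,z=.27)
for s in (1,-1):
  q=[manip.solve_ik(*[ (lambda P:(P[0],ori(s*R.from_rotvec(P[1]).as_matrix()[:2,1])))(cpose(t,.045)) ][0]) for t in (10,-40,-91)]
  print(s,[None if x is None else np.round(x,2) for x in q])
c=manip.camera("scene"); cv2.imwrite("pics/s3.png",c["image"][:,:,::-1]); print(manip.get_time())
E
```

```text
-160 [ 0.33 -0.35  1.2 ]
-164 [ 0.12 -0.47  0.09]
-167 [-0.03 -0.24  0.42]
1 [array([ 0.03,  0.54,  1.75, -0.  ,  0.85, -1.72]), array([-0.05,  0.57,  1.69, -0.  ,  0.88, -0.92]), array([-0.14,  0.55,  1.73,  0.  ,  0.86, -0.12])]
-1 [array([ 0.03,  0.54,  1.75, -0.  ,  0.85,  1.43]), array([-0.05,  0.57,  1.69, -0.  ,  0.88,  2.22]), None]
15.1833
```

View pics/s3.png

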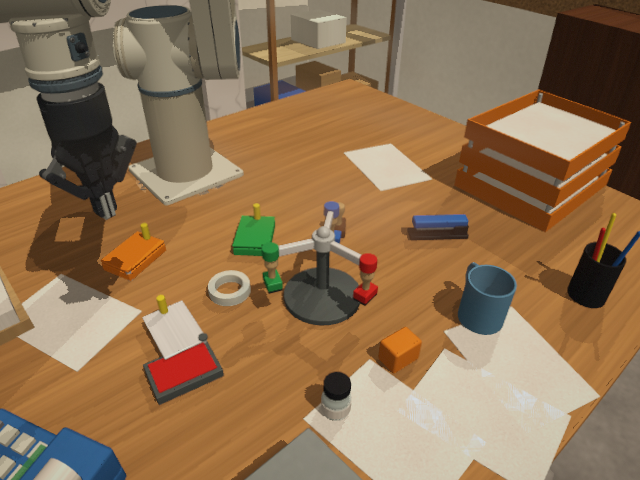

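```bash
python3 - <<'E'
from rig import manip
from car import *
p,o=cpose(10,.045,z=.27); manip.move_to(p,o)
p,o=cpose(10,.045); manip.servo_line(p,o,.1)
print(np.round(manip.get_position(),4),np.round(manip.get_contact_force(),2))
for th in list(range(10,-89,-7)):
    p,o=cpose(th,.0195); manip.servo_line(p,o,.03); f=np.array(manip.get_contact_force()); print(th,f.round(2))
    if np.linalg.norm(f)>8: break
p,o=cpose(th,.040); manip.servo_line(p,o,.06)
p,o=cpose(th,.040,z=.27); manip.servo_line(p,o,.2)
manip.move_to([.40,.15,.35],o)
for n in("scene","top"):
    cv2.imwrite(f"pics/{n}4.png",manip.camera(n)["image"][:,:,::-1])
print(manip.get_time())
E
```

```text
[0.603  0.0293 0.1387] [-0.41  0.53 -0.27]
10 [0.06 0.66 0.8 ]
3 [ 0.61  0.09 -0.1 ]
-4 [-0.19  0.09 -0.07]
-11 [-1.09 -0.08  0.1 ]
-18 [-0.53  0.36  0.2 ]
-25 [ 0.49 -0.27 -0.2 ]
-32 [ 0.23  0.27 -0.14]
-39 [ 0.95  0.32 -0.07]
-46 [ 0.3  -0.46  0.1 ]
-53 [ 0.77  0.41 -1.62]
-60 [-0.24  0.26  0.38]
-67 [-0.88 -0.98  0.16]
-74 [ 0.16 -0.08 -0.12]
-81 [-0.25  0.31 -0.12]
-88 [-0.26 -0.02 -0.56]
27.45
```

View pics/top4.png

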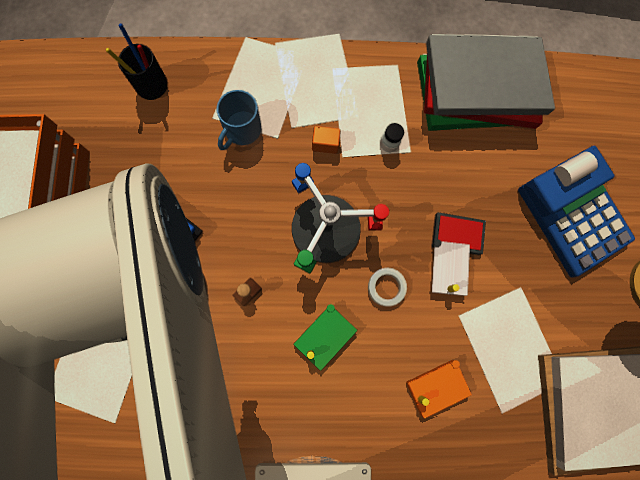

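View pics/scene4.png

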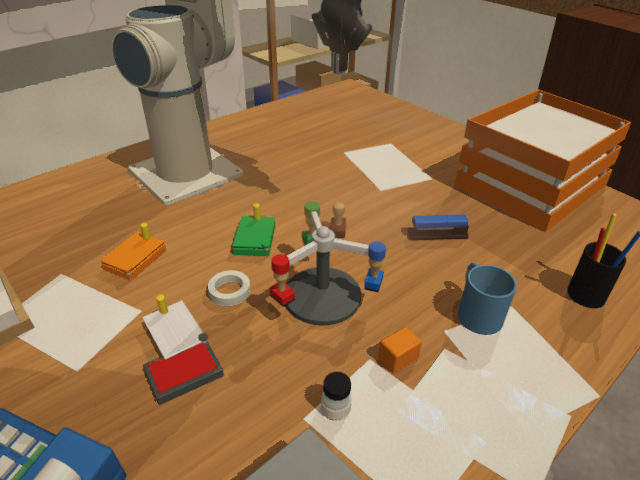

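The red cap is at top (381,212) and the pad at (460,232), with nothing else moved. I'll measure the arm's direction and the cover's angle.

```bash
python3 - <<'E'
from h import *
t=cv2.imread("pics/top4.png");s=cv2.imread("pics/scene4.png")
a=cv2.resize(t[160:280,285:405],None,fx=5,fy=5,interpolation=cv2.INTER_CUBIC)
b=cv2.resize(t[200:310,420:510],None,fx=5,fy=5,interpolation=cv2.INTER_CUBIC)
cv2.imwrite("pics/j.png",a);cv2.imwrite("pics/k.png",b)
E
```

```text
(no output)
```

View pics/j.png

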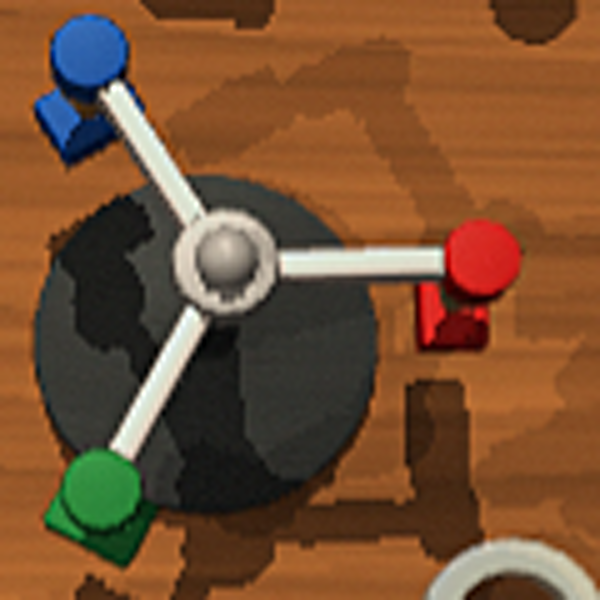

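View pics/k.png

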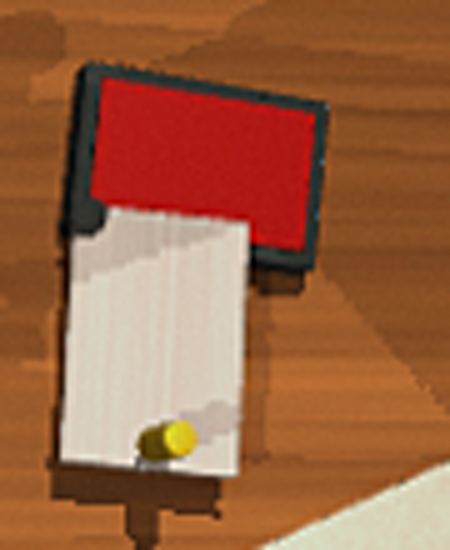

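```bash
python3 - <<'E'
from h import *
T=np.load("top_cam.npy",allow_pickle=True).item()
A=lambda u,v,z:atz(T,u/5+285-.4,v/5+160-.4,z)[:2]
B=lambda u,v,z:atz(T,u/5+420-.4,v/5+200-.4,z)[:2]
ang=lambda a,b:np.degrees(np.arctan2(*(b-a)[::-1]))
r,g,b=A(482,259,.138),A(103,489,.138),A(90,52,.138)
h=(r+g+b)/3; ball=A(226,255,.146); pad=np.array([.555,-.2973])
print(r,g,b,h,ball)
e=[ang(h,r),ang(h,g)-(-120)-360*0,ang(h,b)-120]; print(e,"target",ang(h,pad))
for th in (np.radians(ang(h,r)),): 
    d=pad-h; print("miss",-d[0]*np.sin(th)+d[1]*np.cos(th))
print("cover",ang(B(72,235,.026),B(61,462,.026)),ang(B(248,222,.026),B(238,475,.026)))
E
```

```text
[ 0.5654952  -0.11289785] [0.4829983  0.01832537] [0.63849588 0.02475542] [ 0.56232979 -0.02327235] [ 0.56336718 -0.02286842]
[np.float64(-87.97726367651083), np.float64(272.3295819324293), np.float64(-87.7658484273238)] target -91.53220367740096
miss -0.016997327790426862
cover 174.98024243776112 174.6653064962394
```

The cover is at about 1.52 rad. The arm is 3.6° short, a miss of about 17 mm, so it needs one more small nudge to the centre.

```bash
python3 - <<'E'
from rig import manip
from car import *
p,o=cpose(-88,.040,z=.27); manip.move_to(p,o)
p,o=cpose(-88,.040); manip.servo_line(p,o,.1)
for th in (-88,-90,-91.6):
    p,o=cpose(th,.0195); manip.servo_line(p,o,.03); print(np.round(manip.get_contact_force(),2))
manip.hold(.3)
p,o=cpose(th,.040); manip.servo_line(p,o,.06)
p,o=cpose(th,.040,z=.27); manip.servo_line(p,o,.2)
manip.move_to([.40,.15,.35],o)
for n in("scene","top"):
    cv2.imwrite(f"pics/{n}5.png",manip.camera(n)["image"][:,:,::-1])
t=cv2.imread("pics/top5.png")
cv2.imwrite("pics/l.png",cv2.resize(t[160:280,285:405],None,fx=5,fy=5,interpolation=cv2.INTER_CUBIC))
print(manip.get_time())
E
```

```text
[0.21 0.38 0.25]
[ 0.35 -0.42  0.05]
[-0.34 -0.29  1.09]
34.3167
```

View pics/l.png

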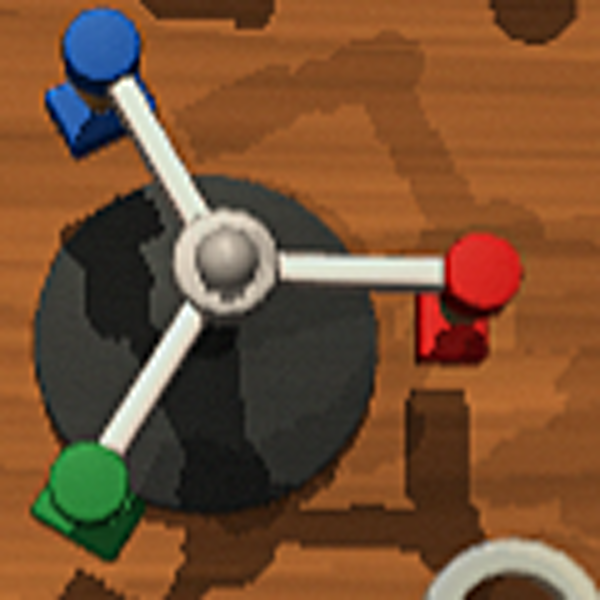

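View pics/top5.png

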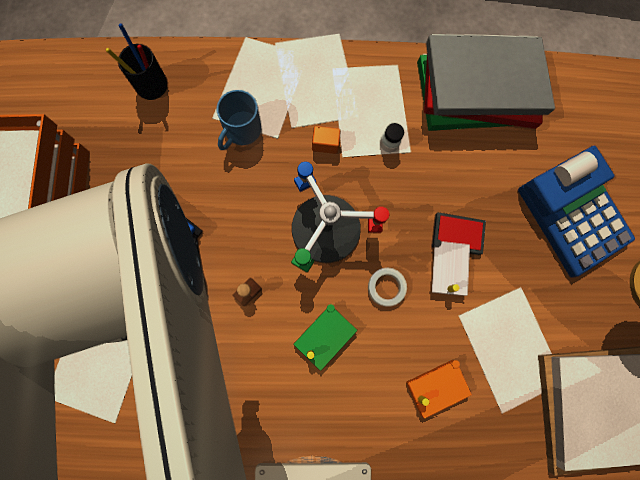

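```bash
python3 - <<'E'
from h import *
from rig import manip
T=np.load("top_cam.npy",allow_pickle=True).item()
A=lambda u,v,z:atz(T,u/5+285-.4,v/5+160-.4,z)[:2]
ang=lambda a,b:np.degrees(np.arctan2(*(b-a)[::-1]))
r,g,b=A(482,272,.138),A(91,481,.138),A(102,46,.138)
h=(r+g+b)/3; pad=np.array([.555,-.2973]);m=np.mean([ang(h,r),ang(h,g)-240,ang(h,b)-120-0])
print(ang(h,r),ang(h,g)-240,ang(h,b)-120-90+90,ang(h,pad),h)
th=np.radians(ang(h,r));d=pad-h;miss=-d[0]*np.sin(th)+d[1]*np.cos(th);print("miss",miss)
if abs(miss)<.01: manip.hold(.3); manip.sign_off(); print("signed",manip.get_time())
E
```

```text
-91.03503360422883 -90.77229370803263 -90.78267917583946 -91.55540530348686 [ 0.56244084 -0.02327245]
miss -0.0024896559545383697
the job is handed in; nothing more can be done
the job is handed in; nothing more can be done
```

The job is handed in, with the cover open and the red arm pointing at the ink pad; sign-off gives no verdict, so these are my own camera measurements.

- **Cover:** I pushed the yellow post with the shut fingertips until the cover stood at about 1.52 rad (1.3 needed, stop at 1.57). The first push reached only about 1.40 rad, so I nudged it further.
- **Carousel:** I pushed the red arm about 101° clockwise. The first push ended about 17 mm off the pad's middle, so I nudged it once more. The last picture puts the red arm's line about 2.5 mm from the pad's middle by the red cap. The other two caps suggest up to about 4 mm. The limit is 25 mm.
- **Everything else:** The measured pushing forces stayed below about 2 N. I could see no movement of the foot, the tin or the visible bystanders in the pictures. In the last top view the robot arm mostly hid the stapler, but the scene picture before the final nudge showed it in place. The arm was clear of everything at hand-in, at about 34 s of the 64 s allowed.

No check failed.

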